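Lock the load-cell carriage and balance the check weights on its domed buttons

ROBOT

A 6-joint arm with a two-finger parallel gripper is mounted at the origin on a cart in front of the work surface, level with it; the furniture and walls round the work are solid. World frame = base frame: x ahead of the robot, y to its left, z up, the work surface at z = 0. Lengths are in mm, angles in degrees, forces in N, time in s.
With the tool pointing down it reaches from about 375 to 900 mm from the base axis. Payload 3.1 kg.
Tool frame: the origin (TCP) lies on the centre line of the jaws, within the pads' length; the fingertips stand 11 mm ahead of it and the grasp point (between the pads) lies 8 mm behind it (r.tip_extent is the distance from the TCP to the fingertips, in mm); z points along the fingers, y is the line along which they close (so a half turn about z gives the same grasp; the last joint's range is limited). The gripper opens to 87 mm and grips with 3 to 60 N. Pads are 19 mm wide; open, the fingers measure 117 mm over their backs; the gripper's body (75 mm by 190 mm) begins 51 mm behind the grasp point.
Start: joints at [-74.57, 30.224, 82.088, -0, 67.689, -10.227], TCP at [270.633, -563.342, 233.548] pointing down, gripper open.
Joint ranges: [-176.69, 176.69], [-43.24, 126.21], [12.49, 139.97], [-82, 262], [0, 151.66], [-163.58, 163.58]. Speed limits (degrees/s): [159.86, 159.86, 180, 180, 180, 180].

INTERFACE

Orientations are given as a 3x3 rotation matrix whose columns are the frame's x, y, z axes.
In Python, from station import r, eyes gives the robot as it stands. Calls block until the motion is done:
- r.goto(position, orientation): joint-space move of the TCP to a pose.
- r.move_l(position, frame=None, velocity=150, until_force=None): straight line of the TCP; frame=None keeps the orientation; velocity is the mean speed in mm/s. With until_force (N) it stops when the force on the tool has changed by that much, and returns True; else False.
- r.set_joints(angles): joint-space move.
- r.open_jaws() and r.close_gripper(): open the fingers fully, or close them until they stop; the grip force is fixed at half the most.
- r.wait(seconds).
- r.solve_ik(position, orientation): joint angles nearest the present ones, or None.
- r.get_obs(): the state.
- eyes.capture(name): name is "side" or "top" or "wrist"; returns the picture (400x640x3 uint8, red, green, blue); there is no depth.
- eyes.camera_info(name): a dict with "fx", "fy", "cx", "cy" (pixels), "distortion" ([k1, k2, p1, p2, k3] as OpenCV has them; the pictures are not rectified), "view" (4x4, takes a point from world to camera coordinates); the wrist camera has in their place "T_tool_cam" (4x4, takes a point from camera to tool coordinates, whose origin is the TCP and whose axes are the flange's). Camera axes: x right, y up, looking along -z (the intrinsics and any distortion apply to the point x, -y, -z); pixel columns grow to the right and rows downward; lengths in mm; the calibration is good to about 2 mm. A picture is of the moment at which its call begins: read the wrist's pose just before it. camera_info takes no time and is no camera call.
A pose or a line that the arm cannot do raises r.Unreachable and nothing moves.
- r.close_job(): hands the job in; it is judged then, once.
The state is a dict: "time_s": time; "qpos": joint angles; "joint_velocities": joint speeds; "joint_torque": joint torques, N m; "position": TCP position; "orientation": TCP orientation; "wrist_force": force on the tool from outside, world axes, zero at the start; "torque": the same for the moment, N m; "grip_width": finger opening in mm; "grasp_force": force on a finger pad.
Only numpy, scipy, OpenCV 4.12 (cv2) and the standard library are available. Lean on these libraries where they do the work, as an engineer would, in place of code of your own. Each camera call takes 0.05 s, during which the arm holds its last target. There are 200 camera calls.

TASK

Set up the creep check of the button load cells. Slide the cell carriage fully home, so that its lug hole lines up with the fork, and lock it there by moving the headed pin from its park hole into the fork until the head is down on the fork. Only once it is locked, balance every brass check weight from the cork-lined tray on the domed button of a load cell, one weight to a button, level and centred so that it stays by itself; leave the other things on the bench where they are.

Things in the scene. Friction and masses are not known exactly. Their poses are not given: they have to be found in the camera images.
- check_stand: Fixed grey stand, 128 x 242 mm. Origin on the bench; x points away from the robot (-70 to +58 mm), y left (-101 to +141). Front to back: flat covers 24 mm high with a lip, and between them a fork (deck 28 x 66 mm, top 28 mm up, two holes 34 mm apart: fork hole and, at -y, park hole); the carriage, top 24 mm; a back plate 38 mm behind the buttons. Lip, back and end plate are 29 mm high.
- carriage (a joint): Position of the sliding carriage in m: 0 = fully home against its stop (lug and fork holes in line), growing as it stands away from home along the stand's +y axis (to the left), at most 0.040. About 1 N of friction; it stays where it is left. To send it home move it along the stand's -y.
- plate_top (a point): Middle of the top edge of the carriage's upright grip plate, 60 mm above the bench. The plate is 10 mm thick along the stand's y, 18 mm wide along its x and stands free of all else above 28 mm; pinch it across its thickness to move the carriage.
- fork_hole (a point): Centre of the fork's upper hole, on the deck top (28 mm above the bench). The vertical hole, 10.5 mm, goes through upper prong (6 mm), the carriage's lug (8 mm, only when the carriage is home) and lower prong (10 mm).
- lock_pin: Steel headed pin: shank 8 mm diameter and 25 mm long with a tapered point, head 18 mm diameter and 14 mm high. Origin on its axis in the plane under the head; z points up out of the head. It starts upright in the park hole with its head down on the deck; seated in the fork its origin is at fork_hole.
- button_0 (a point): Apex of the domed button of the load cell at the carriage's left (+y) end, 30 mm above the bench and 6 mm above the flat carriage top. Each dome is a smooth steel spherical cap of radius 36 mm, 40 mm across where it meets the carriage top. Moves with the carriage.
- button_1 (a point): Apex of the middle button; the three buttons stand in a row along the stand's y, 58 mm apart, all alike.
- button_2 (a point): Apex of the button at the carriage's right (-y) end; same shape.
- weight_80: Brass disc check weight of 80 g, 34 mm diameter, 10.5 mm thick, both faces flat and alike, rim rounded. Origin at its centre, z along its axis. May be absent.
- weight_100: Brass disc check weight of 100 g, 34 mm diameter, 13 mm thick, both faces flat and alike, rim rounded. Origin at its centre, z along its axis. May be absent.
- weight_120: Brass disc check weight of 120 g, 34 mm diameter, 15.5 mm thick, both faces flat and alike, rim rounded. Origin at its centre, z along its axis. May be absent.
- weight_tray: Fixed round tray with a cork floor on which the check weights stand: 128 mm across, floor 5 mm and rim 10 mm above the bench, rim 2 mm thick. Origin under its centre.
- loupe: Black eye loupe, 35 mm diameter, 31 mm high, beyond the stand's right end. Bystander. Origin under its centre.
- specimen_c: Pale resin-mounted section, 30 mm diameter, 18 mm high. Bystander. Origin under its centre.
- diamond_paste: Small paste jar, 33 mm diameter, 32 mm high. Bystander. Origin under its centre.
Not all that is in view belongs to the job. What is shaped like the weight_120 but blue or turquoise is not meant.

How it is judged (in metres and radians):
On the way:
1. the carriage is home and the pin is pushed through fork and lug until its head seats (horizontal distance between lock_pin and fork_hole below 0.003 m and height (world z) of lock_pin below 0.0305 m and angle between lock_pin's own z axis and vertical below 0.12 rad and value of joint carriage below 0.003 m), for 0.3 s.
At the end, for the whole second after the job is handed in: Carriage home within 3 mm; pin in the fork within 3 mm of its axis, head within 2.5 mm of the deck, upright within 7 degrees. Each check weight present rests still on a dome, centre within 6 mm of the button axis, level within 8 degrees, height right within 3 mm. All released (all of step 1 and (horizontal distance between weight_80 and button_0 below 0.006 m or horizontal distance between weight_80 and button_1 below 0.006 m or horizontal distance between weight_80 and button_2 below 0.006 m) and height (world z) of weight_80 between 0.03225 and 0.03825 m and angle between the z axis of each of weight_80, weight_100, weight_120 and the z axis of check_stand, either way round below 0.14 rad and linear speed of each of weight_80, weight_100, weight_120 below 0.02 m/s and angular speed of each of weight_80, weight_100, weight_120 below 0.25 rad/s and (horizontal distance between weight_100 and button_0 below 0.006 m or horizontal distance between weight_100 and button_1 below 0.006 m or horizontal distance between weight_100 and button_2 below 0.006 m) and height (world z) of weight_100 between 0.0335 and 0.0395 m and (horizontal distance between weight_120 and button_0 below 0.006 m or horizontal distance between weight_120 and button_1 below 0.006 m or horizontal distance between weight_120 and button_2 below 0.006 m) and height (world z) of weight_120 between 0.03475 and 0.04075 m); the robot touches nothing.
It fails at once if a check weight is set on the stand before the pin locks it ((horizontal distance between lock_pin and fork_hole above 0.006 m or height (world z) of lock_pin above 0.036 m) and contact force between any of weight_80, weight_100, weight_120 and check_stand above 0.1 N).
It fails at once if the loupe is pushed more than 3 cm aside (distance of loupe from where it was at the start of the episode above 0.03 m).
It fails at once if the specimen c is pushed more than 3 cm aside (distance of specimen_c from where it was at the start of the episode above 0.03 m).
It fails at once if the diamond paste is pushed more than 3 cm aside (distance of diamond_paste from where it was at the start of the episode above 0.03 m).
Of weight_80, weight_100, weight_120 only 2 to 3 are there at a start; the rules pass over those that are not, and their reading is None.
At some moment in a run one of weight_80, weight_100, weight_120 may be knocked a few centimetres aside while the robot is not near it.
It also fails if it takes over 210 s, if anything falls off the work surface, if the arm or the gripper's body presses on something with over 40 N, if the wrist force passes 120 N, or if a joint passes its speed limit or range.

## Working session

There is one attempt and no reset: what is moved stays moved. The work goes in short steps, each a Python script; the robot and the scene stay as the last script left them, time stands still between calls to the robot, and variables do not carry over. Pictures are saved under pics/ and viewed, at most 14 in all, crops included, and the job is handed in when it is done.

```bash
ls; mkdir -p pics
python3 - <<'E'
from station import r, eyes
import cv2
for n in ("top","side","wrist"):
    im=eyes.capture(n); cv2.imwrite(f"pics/{n}0.png",im[:,:,::-1])
    i=eyes.camera_info(n); print(n,i)
print(r.get_obs())
E
```

```text
pics
top {'fx': 474.5714406985283, 'fy': 474.5714406985283, 'cx': 323.79197313631437, 'cy': 201.9479186679784, 'distortion': array([-0.01508113,  0.        ,  0.        ,  0.        ,  0.        ]), 'view': array([[ 1.61643000e-02, -9.99803549e-01, -1.14707496e-02,
        -1.10623403e+02],
       [ 9.90720670e-01,  1.44669724e-02,  1.35141630e-01,
        -5.34234342e+02],
       [-1.34949134e-01, -1.35487786e-02,  9.90759891e-01,
        -8.96683755e+02],
       [ 0.00000000e+00,  0.00000000e+00,  0.00000000e+00,
         1.00000000e+00]])}
side {'fx': 416.9233998167992, 'fy': 416.9233998167992, 'cx': 314.7515969236786, 'cy': 206.7879928664193, 'distortion': array([0.03077609, 0.        , 0.        , 0.        , 0.        ]), 'view': array([[-9.66608297e-01,  2.55925157e-01, -1.30657596e-02,
         5.65682996e+02],
       [-2.24326713e-01, -8.20413384e-01,  5.25927187e-01,
         1.80153021e+01],
       [ 1.23878674e-01,  5.11296581e-01,  8.50429233e-01,
        -9.20571507e+02],
       [ 0.00000000e+00,  0.00000000e+00,  0.00000000e+00,
         1.00000000e+00]])}
wrist {'fx':
[... 655 characters left out ...]
02273990e+01]), 'joint_velocities': array([ 0.05489885, -0.21326322, -0.24999874,  0.00814965, -0.14079866,
        0.00762935]), 'joint_torque': array([ 3.25125075e-04, -4.40432703e+01, -1.76841903e+01,  6.32882863e-02,
        5.52579691e-02, -9.96537619e-05]), 'position': array([ 270.49145153, -562.83558182,  232.78984374]), 'orientation': array([[ 9.01402628e-01,  4.32981641e-01, -4.48477948e-04],
       [ 4.32981774e-01, -9.01401234e-01,  1.61219277e-03],
       [ 2.93791294e-04, -1.64741757e-03, -9.99998600e-01]]), 'wrist_force': array([ 0.51382753,  0.5630423 , -0.27393259]), 'torque': array([-0.01010947,  0.01807238,  0.01521787]), 'grasp_force': 0.0, 'grip_width': 86.76596447385383}
```

View pics/top0.png

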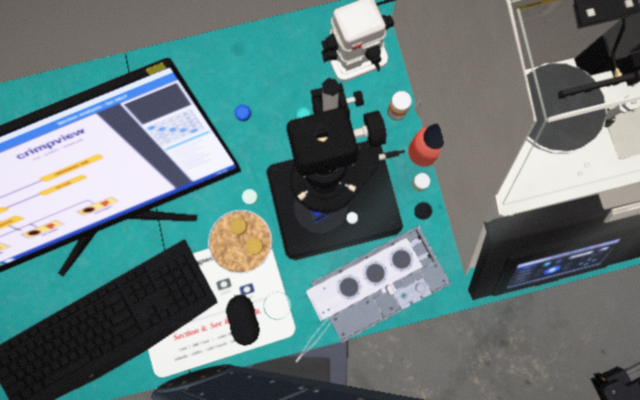

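View pics/side0.png

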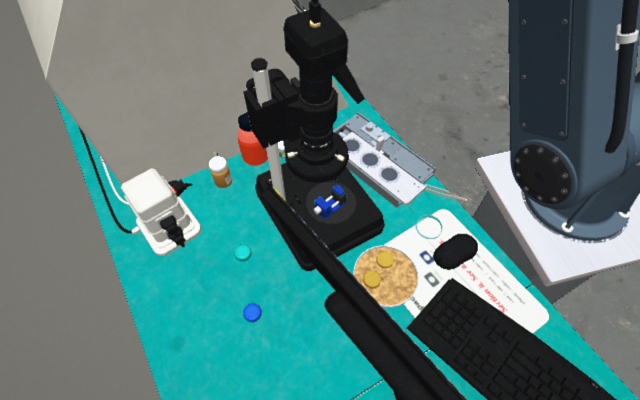

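The top view shows the stand at about (375,285), turned roughly 25°. The tray is at (240,240) and holds two brass weights, at (238,226) and (253,246). The microscope is at (330,190), just behind the stand. The side view agrees, with the weights at (372,279) and (388,258).

```bash
cat > h.py <<'E'
from station import r, eyes
import numpy as np, cv2
def cam(name):
    """K, dist, R (cam->world, cv axes), centre"""
    i=eyes.camera_info(name); K=np.array([[i['fx'],0,i['cx']],[0,i['fy'],i['cy']],[0,0,1.]])
    if name=='wrist':
        o=r.get_obs(); T=np.eye(4); T[:3,:3]=o['orientation']; T[:3,3]=o['position']; T=T@i['T_tool_cam']
    else: T=np.linalg.inv(i['view'])
    return K,np.array(i['distortion']),T[:3,:3]@np.diag([1,-1,-1]),T[:3,3]
def ray(c,px):
    K,d,R,o=c; u=cv2.undistortPoints(np.array(px,float).reshape(-1,1,2),K,d)[:,0]
    v=np.c_[u,np.ones(len(u))]@R.T; return v
def plane(c,px,z):
    v=ray(c,px); return c[3]+v*((z-c[3][2])/v[:,2])[:,None]
def tri(views):
    """views: list of (cam,[u,v]) -> point, residual"""
    A=np.zeros((3,3));b=np.zeros(3);L=[]
    for c,p in views:
        d=ray(c,[p])[0]; d/=np.linalg.norm(d); M=np.eye(3)-np.outer(d,d); A+=M;b+=M@c[3];L.append((M,c[3]))
    x=np.linalg.solve(A,b); return x,max(np.linalg.norm(M@(x-o)) for M,o in L)
def proj(c,P):
    K,d,R,o=c; return cv2.projectPoints((np.array(P,float).reshape(-1,3)-o)@R,np.zeros(3),np.zeros(3),K,d)[0][:,0]
def Rz(a):
    """tool down, tool y (closing) at world angle a deg"""
    a=np.radians(a); y=np.array([np.cos(a),np.sin(a),0]); z=np.array([0,0,-1.]); return np.c_[np.cross(y,z),y,z]
def shot(name,f=None):
    c=cam(name); im=eyes.capture(name)
    if f: cv2.imwrite('pics/'+f,im[:,:,::-1])
    return c,im
E
python3 - <<'E'
from h import *
np.set_printoptions(precision=1,suppress=True)
c=cam('top')
n=dict(tray=(240,240),w1=(238,226),w2=(253,246),b0=(349,287),b1=(375,273),b2=(401,259),corners=[(307,290),(414,227),(450,284),(336,341)],loupe=(423,211),spec=(250,197),head=(407,291),mic=[(270,165),(380,165),(403,228),(292,257)])
for k,p in n.items(): print(k,plane(c,p,10 if k[0] in'wt' else 29).tolist())
print(tri([(c,(238,226)),(cam('side'),(372,279))]),tri([(c,(253,246)),(cam('side'),(388,258))]))
print(cam('top')[3],cam('side')[3])
E
```

```text
tray [[460.0241332219728, 64.49336490028548, 10.0]]
w1 [[488.04932192268166, 69.64269466352641, 10.0]]
w2 [[448.4735378001888, 37.96989672742379, 10.0]]
b0 [[371.7304782487079, -153.66058017510306, 29.0]]
b1 [[399.2949733310823, -203.76444613932335, 29.0]]
b2 [[427.029726219754, -254.2182004956162, 29.0]]
corners [[364.6702862234835, -72.64062739798845, 29.0], [489.77527869518883, -280.0234675311476, 29.0], [380.51792870924874, -348.4690914473487, 29.0], [269.8814599800289, -129.8686257606184, 29.0]]
loupe [[521.6341441486269, -298.02763941716364, 29.0]]
spec [[544.5515277485043, 44.388157091008196, 29.0]]
head [[365.92000781638416, -265.4611867435501, 29.0]]
mic [[609.8889353163432, 6.654728532412975, 29.0], [612.9009014428743, -213.37848533050956, 29.0], [487.48786849158114, -258.45972218484576, 29.0], [427.54940220452767, -42.06459719197234, 29.0]]
(array([487.8,  68.9,  13.8]), np.float64(0.09681736132074582)) (array([446.4,  37.1,  21.7]), np.float64(1.8682850507456084))
[ 410.1 -115.   959.3] [664.9 340.7 780.8]
```

Run:
```python
import cv2
a=cv2.imread('pics/top0.png')[215:350,295:465]; cv2.imwrite('pics/topc.png',cv2.resize(a,None,fx=4.5,fy=4.4,interpolation=3))
```

```text
(no output)
```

View pics/topc.png

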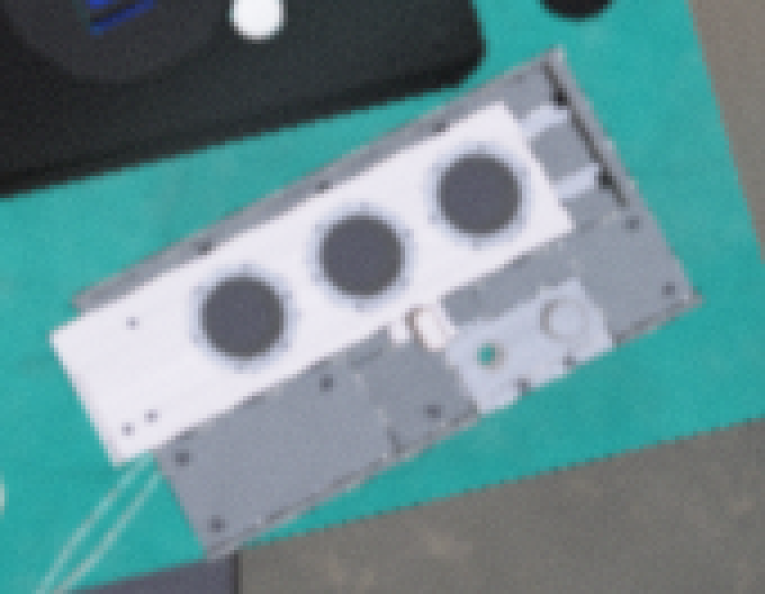

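The crop shows three dark domes, the grip plate at top-image (390.6,289.5), the empty fork hole at (403,296) and the pin in the park hole at (420,288). The carriage is not home. Next I'll take two wrist views over the stand.

Run:
```python
from h import *
np.set_printoptions(precision=1,suppress=True)
for a in (118.8,-61.2): 
    for p in [(355,-255,60),(360,-230,170),(430,-254,60),(372,-154,60),(488,69,60)]: print(a,p,r.solve_ik(p,Rz(a)))
o=r.get_obs()
import pickle
a=118.8 if r.solve_ik((360,-230,170),Rz(118.8)) is not None else -61.2
d=np.array([-.48,.876,0]); P=np.array([375,-225,170.])
V=[]
for k,s in enumerate((-45,45)):
    r.goto((P+s*d).tolist(),Rz(a)); r.wait(.3); c,im=shot('wrist',f'w{k}.png'); V.append((c,im)); print(c[3], r.get_obs()['time_s'])
pickle.dump(V,open('v.pkl','wb'))
```

```text
118.8 (355, -255, 60) None
118.8 (360, -230, 170) None
118.8 (430, -254, 60) [ -43.4   37.4  107.8   -0.    34.8 -162.2]
118.8 (372, -154, 60) [ -38.5   34.5  121.7   -0.    23.9 -157.3]
118.8 (488, 69, 60) [  -5.    37.2  108.8   -0.    34.1 -123.8]
-61.2 (355, -255, 60) [-50.4  35.3 116.7  -0.   27.9  10.8]
-61.2 (360, -230, 170) [-47.6  21.5 113.4  -0.   45.2  13.6]
-61.2 (430, -254, 60) [-43.4  37.4 107.8  -0.   34.8  17.8]
-61.2 (372, -154, 60) [-38.5  34.5 121.7  -0.   23.9  22.7]
-61.2 (488, 69, 60) [ -5.   37.2 108.8  -0.   34.1  56.2]
[ 466.5 -227.   320.8] 1.75
[ 424.  -148.2  320.8] 2.55
```

View pics/w0.png

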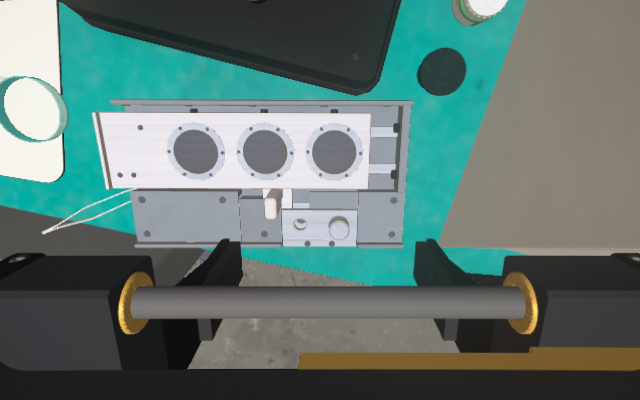

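View pics/w1.png

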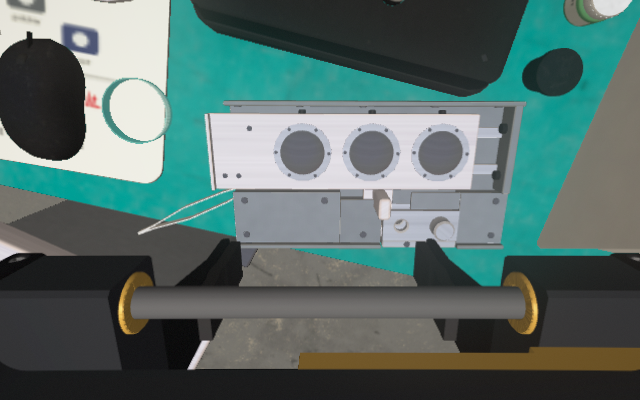

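Both wrist views are clear. In w0 the domes are at (196,151), (265,151) and (334,151), the plate at about (271,205), the hole at (300,224) and the pin at (339,228). In w1 the same things sit about 106 px to the right. Next I'll zoom in and triangulate.

```bash
cat > m.py <<'E'
from h import *
import pickle
np.set_printoptions(precision=1,suppress=True)
V=pickle.load(open('v.pkl','rb'))
B=[]
for c,im in V:
    g=cv2.cvtColor(im,cv2.COLOR_RGB2GRAY); m=((g<115)*255).astype(np.uint8)
    n,l,s,ct=cv2.connectedComponentsWithStats(m[115:190]); 
    b=sorted([tuple(ct[i]+[0,115]) for i in range(1,n) if 1100<s[i][4]<2600]); B.append(b); print(np.array(b))
bt=[tri([(V[0][0],B[0][i]),(V[1][0],B[1][i])]) for i in range(3)]
for x in bt: print(x)
d=bt[0][0]-bt[2][0]; print('pitch',np.linalg.norm(d)/2,'ang',np.degrees(np.arctan2(d[1],d[0])))
E
python3 m.py
python3 - <<'E'
import cv2,numpy as np
a=cv2.imread('pics/w0.png')[185:250,250:360]; b=cv2.imread('pics/w1.png')[185:250,355:465]
f=lambda x:cv2.resize(x,None,fx=4.5,fy=4.5,interpolation=3)[:290]
cv2.imwrite('pics/z.png',np.vstack([f(a),f(b)]))
E
```

```text
[[195.1 151.4]]
[[301.9 152.3]
 [371.  152.5]
 [440.2 152.6]]Traceback (most recent call last):
  File "m.py", line 10, in <module>
    bt=[tri([(V[0][0],B[0][i]),(V[1][0],B[1][i])]) for i in range(3)]
                      ~~~~^^^
IndexError: list index out of range
```

View pics/z.png

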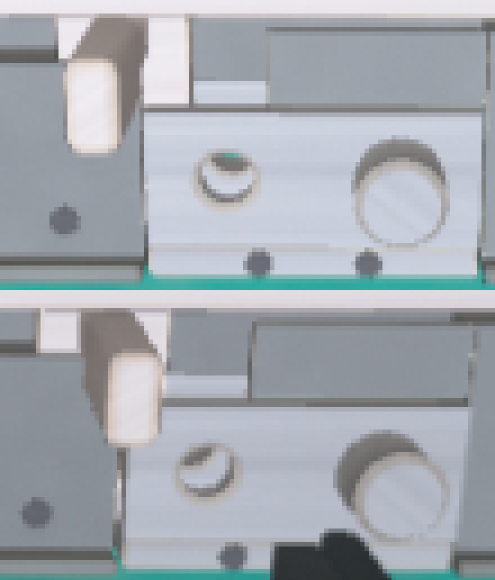

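The zoom gives plate top, hole and pin-head centres in both views. In w0 they are (270,208.4), (300,223.9) and (338.7,229.7). In w1 they are (384.3,208.5), (400.8,224.6) and (443.6,230.6).

```bash
python3 - <<'E'
s=open('m.py').read().replace("m=((g<115)*255)","m=((g<100)*255)").replace("1100<","900<")
s+='''
for n,a,b in [('plate',(270,208.4),(384.3,208.5)),('hole',(300,223.9),(400.8,224.6)),('pintop',(338.7,229.7),(443.6,230.6))]: print(n,tri([(V[0][0],a),(V[1][0],b)]))
u=d/np.linalg.norm(d); x=np.array([-u[1],u[0],0])*-1
h=tri([(V[0][0],(300,223.9)),(V[1][0],(400.8,224.6))])[0]; p=tri([(V[0][0],(338.7,229.7)),(V[1][0],(443.6,230.6))])[0]; q=tri([(V[0][0],(270,208.4)),(V[1][0],(384.3,208.5))])[0]
for n,k in (('h-p',h-p),('h-b1',h-bt[1][0]),('q-h',q-h)): print(n,k@x,k@u)
'''
open('m.py','w').write(s)
E
python3 m.py
```

```text
[]
[]Traceback (most recent call last):
  File "m.py", line 10, in <module>
    bt=[tri([(V[0][0],B[0][i]),(V[1][0],B[1][i])]) for i in range(3)]
                      ~~~~^^^
IndexError: list index out of range
```

```bash
python3 - <<'E'
s=open('m.py').read().replace("m=((g<100)*255).astype(np.uint8)","m=cv2.morphologyEx(((g<118)*255).astype(np.uint8),cv2.MORPH_OPEN,np.ones((11,11)))").replace("900<","700<")
open('m.py','w').write(s)
E
python3 m.py
```

```text
[[195.3 151.4]
 [261.3 152.5]]
[[302.  152.1]
 [370.8 152.4]
 [440.3 152.5]]Traceback (most recent call last):
  File "m.py", line 10, in <module>
    bt=[tri([(V[0][0],B[0][i]),(V[1][0],B[1][i])]) for i in range(3)]
                      ~~~~^^^
IndexError: list index out of range
```

```bash
python3 - <<'E'
import re
s=open('m.py').read().split('\n')
i=[k for k,l in enumerate(s) if 'g=cv2' in l][0]
s[i:i+3]=["    g=cv2.GaussianBlur(cv2.cvtColor(im,cv2.COLOR_RGB2GRAY),(0,0),.8)","    k=cv2.HoughCircles(g[110:195],cv2.HOUGH_GRADIENT_ALT,1,40,param1=150,param2=.6,minRadius=17,maxRadius=32)[0]","    k=k[np.argsort(k[:,0])]; print(k); b=[(a[0],a[1]+110) for a in k]; B.append(b)"]
open('m.py','w').write('\n'.join(s))
E
python3 m.py
```

```text
[[ 37.    9.   24.6]
 [ 44.   53.   21.5]
 [194.   43.   25.6]
 [264.   41.   25.5]
 [334.   41.   25.6]]
[[138.    4.   27.9]
 [143.   54.   21. ]
 [302.   42.   25.5]
 [371.   42.   25.6]
 [439.   43.   25.6]]
(array([326.6, -11. ,  -1.9]), np.float64(2.5887040089166105))
(array([289.4, -29.7,  -0. ]), np.float64(0.11040142869673868))
(array([ 373.3, -152. ,   28.5]), np.float64(0.7531321129406721))
pitch 75.83888584751091 ang 108.3103709981455
plate (array([ 370.4, -228.4,   57.7]), np.float64(0.2747642184813629))
hole (array([ 358.6, -258.3,   26.6]), np.float64(0.014366233797068362))
pintop (array([ 374.3, -288.3,   39.3]), np.float64(0.04110814856476559))
h-p -5.423028425061834 35.3061339298745
h-b1 -6.037702308693624 -239.24092346712854
q-h 20.22932046691721 17.95326104168245
```

```bash
sed -i 's/k=k\[np.argsort(k\[:,0\])\]/k=k[np.argsort(k[:,0])][-3:]/' m.py; python3 m.py
```

```text
[[194.   43.   25.6]
 [264.   41.   25.5]
 [334.   41.   25.6]]
[[302.   42.   25.5]
 [371.   42.   25.6]
 [439.   43.   25.6]]
(array([ 373.3, -152. ,   28.5]), np.float64(0.7531321129406721))
(array([ 401.4, -202.2,   26. ]), np.float64(0.08167115310275944))
(array([ 428.3, -254.1,   20.5]), np.float64(0.5219182299774486))
pitch 58.11595073271428 ang 118.32328678082173
plate (array([ 370.4, -228.4,   57.7]), np.float64(0.2747642184813629))
hole (array([ 358.6, -258.3,   26.6]), np.float64(0.014366233797068362))
pintop (array([ 374.3, -288.3,   39.3]), np.float64(0.04110814856476559))
h-p 0.36295075408901983 32.94660404781712
h-b1 -64.10516075731947 -28.948188375555674
q-h 24.566696531856206 22.796953129673415
```

Checks: hole to pin is 33.9 mm (34 expected), dome pitch is 58.1 mm (58), and the heights read about 2 mm low throughout. The stand's y axis lies at about 118°. Next I'll check microscope clearance, then push the carriage home.

Run:
```python
from h import *
np.set_printoptions(precision=1,suppress=True)
t,s=cam('top'),cam('side')
print('turret',tri([(t,(325,185)),(s,(318,155))]),'head',tri([(t,(322,135)),(s,(315,40))]))
print(proj(s,[(545,-110,z) for z in (0,100,200,300)]),plane(t,[(292,185),(355,185),(325,210)],100))
A=118.2; u=np.array([np.cos(np.radians(A)),np.sin(np.radians(A)),0])
R=Rz(A-180)
q=np.array([370.4,-228.4,0.])
r.goto(q+[0,0,120],R); r.move_l((q+[0,0,47]).tolist(),velocity=80)
print(r.get_obs()['wrist_force']); r.close_gripper(); o=r.get_obs(); print(o['grip_width'],o['grasp_force'],o['position'],o['wrist_force'])
hit=r.move_l((o['position']-45*u).tolist(),velocity=25,until_force=10)
o2=r.get_obs(); print(hit,o2['position'],(o2['position']-o['position'])@u,o2['wrist_force'],o2['time_s'])
shot('top','t1.png');
```

```text
turret (array([ 544.3, -107.7,  202.1]), np.float64(3.699447195709887)) head (array([ 553.9, -103.7,  442.1]), np.float64(2.481875059834762))
[[319.7 213.2]
 [319.5 187.3]
 [319.3 155.3]
 [319.1 115. ]] [[ 557.7  -44.3  100. ]
 [ 559.3 -160.   100. ]
 [ 512.3 -105.7  100. ]]
[ 0.2 -0.  -0.7]
9.859243339568218 29.996956000104547 [ 370.4 -228.5   47. ] [-1.4 -0.3 -1. ]
True [ 380.2 -246.5   47. ] -20.588907755927917 [-0.   0.5  4.2] 6.1833
```

Run:
```python
from h import *
np.set_printoptions(precision=1,suppress=True)
A=118.2; u=np.array([np.cos(np.radians(A)),np.sin(np.radians(A)),0])
o=r.get_obs()
hit=r.move_l((o['position']-20*u).tolist(),velocity=15,until_force=18); r.wait(.1)
o2=r.get_obs(); print(hit,(o2['position']-o['position'])@u,o2['position']-o['position'],o2['wrist_force'],o2['grip_width'])
r.open_jaws(); r.wait(.2); o=r.get_obs(); print(o['position'],o['wrist_force'])
r.move_l((o['position']+[0,0,90]).tolist())
h=np.array([358.6,-258.3,0.])
import pickle
V=[]
for k,s in enumerate((-25,40)):
    r.goto(h+s*u+[0,0,160]+20*np.array([u[1],-u[0],0]),Rz(A-180)); r.wait(.3); V.append(shot('wrist',f'x{k}.png'))
pickle.dump(V,open('v2.pkl','wb'))
c=[proj(v[0],np.r_[358.6,-258.3,27]-17*u)[0].round().astype(int) for v in V]; print(c)
cr=[v[1][p[1]-45:p[1]+25,p[0]-65:p[0]+65,::-1] for v,p in zip(V,c)]
cv2.imwrite('pics/x.png',cv2.resize(np.vstack(cr),None,fx=4,fy=4,interpolation=3))
```

```text
True -0.008430074908223737 [-0. -0. -0.] [-0.1  1.2  2.9] 9.536866932698675
[ 380.1 -246.4   46.8] [ 0.6  0.5 -0.7]
[array([320, 217]), array([393, 217])]
```

View pics/x.png

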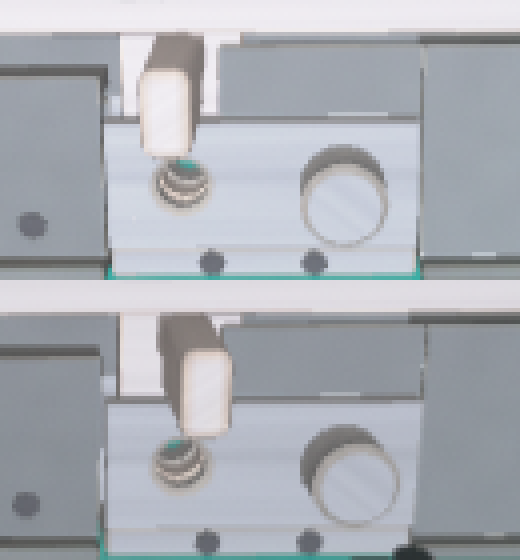

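The lug ring now shows concentric in the fork hole, so the carriage is home. From these views, hole, pin and plate are at x0 (300.1,217.4), (340.6,222.9), (295.9,199.4) and x1 (372.9,217.4), (416.6,222.6), (379.6,199.6).

Run:
```python
from h import *
import pickle
np.set_printoptions(precision=2,suppress=True)
V=pickle.load(open('v2.pkl','rb')); T=lambda a,b:tri([(V[0][0],a),(V[1][0],b)])
h=T((300.1,217.4),(372.9,217.4)); p=T((340.6,222.9),(416.6,222.6)); q=T((295.9,199.4),(379.6,199.6)); print(h,p,q)
# planes with known heights
for z,a,b in((28,(300.1,217.4),(372.9,217.4)),(42,(340.6,222.9),(416.6,222.6)),(60,(295.9,199.4),(379.6,199.6))): print(z,plane(V[0][0],a,z),plane(V[1][0],b,z))
A=118.2; u=np.array([np.cos(np.radians(A)),np.sin(np.radians(A)),0]); x=np.array([u[1],-u[0],0])
d=h[0]-p[0]; print('h-p',d@x,d@u,'ang',np.degrees(np.arctan2(d[1],d[0])),'plate bias u,x',(q[0]-[380.15,-246.45,60])@u,(q[0]-[380.15,-246.45,60])@x,'q-h',(q[0]-h[0])@x,(q[0]-h[0])@u)
```

```text
(array([ 358.29, -258.35,   26.32]), np.float64(0.010367850224497087)) (array([ 374.4 , -288.24,   39.59]), np.float64(0.06979067278665382)) (array([ 380.84, -246.27,   59.07]), np.float64(0.07884127919967468))
28 [[ 358.89 -258.19   28.  ]] [[ 358.69 -257.87   28.  ]]
42 [[ 375.08 -287.78   42.  ]] [[ 374.94 -287.21   42.  ]]
60 [[ 381.2  -246.18   60.  ]] [[ 380.95 -246.05   60.  ]]
h-p -0.07380791006374626 33.95539340313612 ang 118.32454207291502 plate bias u,x -0.16541804068576277 0.6965615636416002 q-h 25.583197335850624 -0.010319514215758815
```

The plate is 0.0 mm from the hole along y and the camera bias is under 0.7 mm, so the measurements hold up. Next is the pin.

Run:
```python
from h import *
np.set_printoptions(precision=2,suppress=True)
A=118.3; u=np.array([np.cos(np.radians(A)),np.sin(np.radians(A)),0]); x=np.array([u[1],-u[0],0]); R=Rz(A-180)
p=np.array([374.5,-288.1,0])-3*x
r.goto(p+[0,0,110],R); print(r.move_l((p+[0,0,41.5]).tolist(),velocity=60,until_force=8))
r.close_gripper(); o=r.get_obs(); print(o['grip_width'],o['grasp_force'],o['position'],o['wrist_force'])
g=np.array(o['position']); 
r.move_l((p+[0,0,41.5+34]).tolist(),velocity=40); o=r.get_obs(); print(o['grip_width'],o['position'],o['wrist_force'])
t=p+34*u
r.move_l((t+[0,0,41.5+34]).tolist(),velocity=50); r.wait(.3)
hit=r.move_l((t+[0,0,41.2]).tolist(),velocity=20,until_force=8); o=r.get_obs(); print(hit,o['grip_width'],o['position'],o['position']-t,o['wrist_force'],o['time_s'])
```

```text
True
0.2351027617040595 0.0 [ 369.63 -286.2    55.83] [-0.05  0.08 -0.4 ]
0.44887218030273823 [ 371.11 -288.36   75.83] [-2.97  5.    3.04]
False 0.42557839414824783 [ 355.77 -259.61   41.29] [ 0.03 -0.03 41.29] [-0.02  0.61 -0.77] 17.225
```

The jaws closed on nothing, because the arm was stopped about 4 mm short along y and never reached the pin head. The gripper body had most likely touched the cabinet to the right (y ≈ -390). I'll turn the closing axis to about -32° to clear both the cabinet and the grip plate, and retry.

Run:
```python
from h import *
np.set_printoptions(precision=2,suppress=True)
A=118.3; u=np.array([np.cos(np.radians(A)),np.sin(np.radians(A)),0]); x=np.array([u[1],-u[0],0]); B=-31.7; R=Rz(B)
n=R[:,0]  # tool x in world: offset away from plate = -n
o=r.get_obs(); r.move_l((o['position']+[0,0,70]).tolist()); r.open_jaws()
p=np.array([374.5,-288.1,0])-3*n
r.goto(p+[0,0,111],R); r.wait(.3); print(r.get_obs()['position']-p,r.get_obs()['wrist_force'])
print('hit',r.move_l((p+[0,0,41.5]).tolist(),velocity=60,until_force=10)); print(r.get_obs()['position']-p)
r.close_gripper(); o=r.get_obs(); print(o['grip_width'],o['grasp_force'],o['position']-p,o['wrist_force'])
if o['grip_width']>15:
    r.move_l((p+[0,0,41.5+34]).tolist(),velocity=40); r.wait(.2); o=r.get_obs(); print(o['grip_width'],o['position']-p,o['wrist_force'])
    shot('side','s2.png'); shot('top','t2.png')
```

```text
[ -0.58   0.48 110.96] [-5.43  0.2   2.74]
hit True
[ -2.05   2.2  107.26]
0.3066334448792267 0.0 [ -2.08   1.94 107.45] [-1.59  0.95  1.25]
```

Run:
```python
from h import *
a=shot('top','t3.png')[1][120:400,240:640]; b=shot('side','s3.png')[1][0:280,150:550]
cv2.imwrite('pics/m3.png',cv2.resize(np.hstack([a,b]),None,fx=1,fy=1)[:,:,::-1])
print(r.get_obs()['qpos'],r.get_obs()['position'])
```

```text
[-5.15476789e+01  3.08945498e+01  1.10344501e+02 -3.87657820e-02
  3.90423123e+01 -1.97359187e+01] [ 370.85208377 -288.72809827  107.44369785]
```

View pics/m3.png

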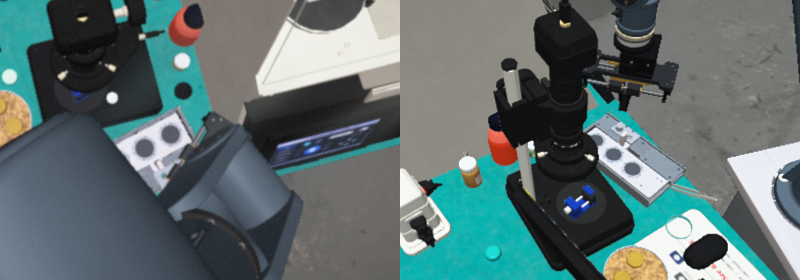

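The top view has the bar's far end near the light cabinet. In the side view there is only floor behind the gripper. I need to find what is actually touching.

Run:
```python
from h import *
import pickle
np.set_printoptions(precision=0,suppress=True)
t,s=cam('top'),cam('side')
for px in [(470,295),(497,207),(480,250)]:
    for z in (-400,-200,0,150,300,450):
        P=plane(t,[px],z); print(px,z,P[0],proj(s,P)[0])
o=r.get_obs(); R=o['orientation']; g=o['position']
for nm,v in [('cam',(80,0,-150)),('barR',(0,95,-59)),('barL',(0,-95,-59)),('barR2',(37,95,-59)),('barR3',(-37,95,-59)),('barRt',(0,95,-150))]:
    P=g+R@np.array(v,float); print(nm,P,proj(t,P)[0],proj(s,P)[0])
print(r.get_obs()['joint_torque'],o['wrist_force'])
```

```text
(470, 295) -400 [ 337. -512. -400.] [347. 164.]
(470, 295) -200 [ 348. -453. -200.] [353. 139.]
(470, 295) 0 [ 359. -395.    0.] [360. 105.]
(470, 295) 150 [ 367. -351.  150.] [369.  70.]
(470, 295) 300 [ 375. -307.  300.] [380.  21.]
(470, 295) 450 [ 383. -264.  450.] [397. -53.]
(497, 207) -400 [ 588. -596. -400.] [273. 161.]
(497, 207) -200 [ 562. -525. -200.] [279. 136.]
(497, 207) 0 [ 536. -454.    0.] [289. 103.]
(497, 207) 150 [ 516. -401.  150.] [298.  68.]
(497, 207) 300 [ 496. -348.  300.] [311.  19.]
(497, 207) 450 [ 477. -295.  450.] [331. -54.]
(480, 250) -400 [ 464. -543. -400.] [310. 165.]
(480, 250) -200 [ 456. -480. -200.] [316. 140.]
(480, 250) 0 [ 448. -417.    0.] [325. 106.]
(480, 250) 150 [ 442. -370.  150.] [334.  71.]
(480, 250) 300 [ 436. -323.  300.] [346.  22.]
(480, 250) 450 [ 430. -275.  450.] [364. -52.]
cam [ 413. -221.  258.] [402. 265.] [373.  74.]
barR [ 452. -339.  166.] [464. 243.] [333.  75.]
barL [ 290. -239.  167.] [405. 342.] [422.  92.]
barR2 [ 471. -308.  166.] [445. 231.] [329.  87.]
barR3 [ 432. -370.  166.] [483. 256.] [338.  64.]
barRt [ 452. -339.  257.] [482. 240.] [334.  38.]
[ -0. -35. -10.   0.  -0.  -0.] [-2.  2.  1.]
```

Run:
```python
from h import *
import pickle
np.set_printoptions(precision=0,suppress=True)
V=pickle.load(open('v.pkl','rb'))
print(plane(V[0][0],[(525,0),(440,250),(640,250)],0),plane(V[1][0],[(540,240),(632,80)],0))
print(plane(cam('top'),[(400,20),(440,150),(465,265),(440,305),(640,250)],0))
a=cv2.imread('pics/side0.png')[20:150,280:480]; b=cv2.imread('pics/top0.png')[180:330,420:640]
cv2.imwrite('pics/cab.png',np.hstack([cv2.resize(a,(400,260),interpolation=3),cv2.resize(b,(396,260),interpolation=3)]))
```

```text
[[ 606. -331.    0.]
 [ 391. -395.    0.]
 [ 485. -565.    0.]] [[ 404. -395.    0.]
 [ 558. -370.    0.]]
[[ 939. -260.    0.]
 [ 653. -340.    0.]
 [ 418. -386.    0.]
 [ 338. -335.   -0.]
 [ 452. -739.    0.]]
```

View pics/cab.png

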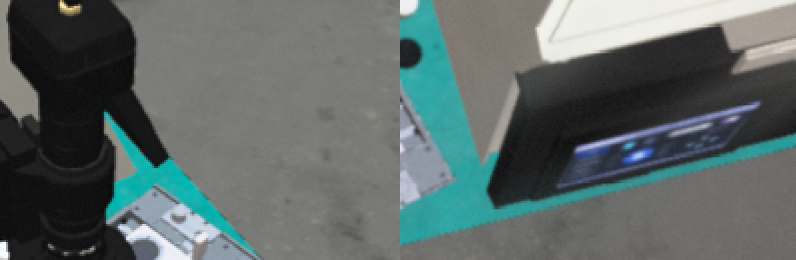

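The crop shows the black screen panel standing beside the stand. Across the two views its left edge leans inwards as it rises, from about (359,-395,0) to (440,-355,200). That matches the touches. So I'll pick the pin with the closing axis at +10°, then turn to -30° over the fork, which is clear of the panel, so the opening fingers miss the grip plate.

Run:
```python
from h import *
np.set_printoptions(precision=2,suppress=True)
p=np.array([374.5,-288.1,0])
o=r.get_obs(); r.move_l((o['position']+[-20,35,25]).tolist(),velocity=80); r.open_jaws()
R=Rz(10); t=p-3*R[:,0]
r.goto(t+[0,0,115],R); r.wait(.3); o=r.get_obs(); print(o['position']-t,o['wrist_force'])
print('hit',r.move_l((t+[0,0,41.5]).tolist(),velocity=50,until_force=12)); r.wait(.2); o=r.get_obs(); print(o['position']-t,o['wrist_force'])
if o['position'][2]<43:
    r.close_gripper(); r.wait(.2); o=r.get_obs(); print(o['grip_width'],o['grasp_force'],o['position']-t,o['wrist_force'],o['torque'],o['time_s'])
```

```text
[ -0.09   0.2  115.16] [0.29 0.23 0.81]
hit False
[ 0.07 -0.09 41.7 ] [-0.23  0.41  0.5 ]
16.591334911859413 30.000046491622925 [-0.02  0.03 41.48] [ 0.22  0.26 -0.93] [-0.   -0.1   0.01] 28.6417
```

Run:
```python
from h import *
np.set_printoptions(precision=2,suppress=True)
o=r.get_obs(); r.move_l((o['position']+[0,0,36]).tolist(),velocity=40); r.wait(.3); o=r.get_obs(); print(o['grip_width'],o['grasp_force'],o['position'],o['wrist_force'])
c,w=shot('wrist','w4.png'); s,si=shot('side','s4.png')
g=np.array(o['position'])+[0,0,-12]
a=proj(c,g)[0].astype(int); b=proj(s,g)[0].astype(int); print(a,b)
cv2.imwrite('pics/m4.png',np.hstack([cv2.resize(w[a[1]-60:a[1]+60,a[0]-60:a[0]+60],(400,400),interpolation=3),cv2.resize(si[b[1]-40:b[1]+40,b[0]-40:b[0]+40],(400,400),interpolation=3)])[:,:,::-1])
```

```text
16.694772941659185 30.000033974647522 [ 374.91 -290.95   77.29] [-0.17  0.26 -0.42]
[326 258] [370 117]
```

View pics/m4.png

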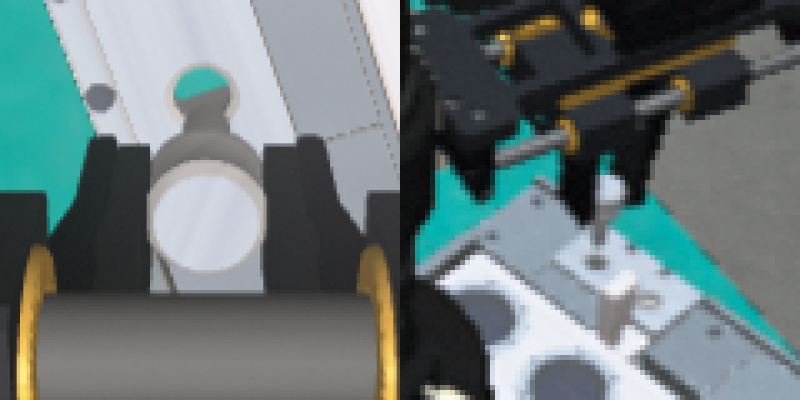

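The pin is held and hangs upright, with its head at wrist pixel (328,262). I'll check its offset from the tool, then turn over the fork and insert.

Run:
```python
from h import *
np.set_printoptions(precision=2,suppress=True)
c=cam('wrist'); o=r.get_obs(); R0=o['orientation']; g=np.array(o['position'])
P=plane(c,[(327.8,262.2)],78)[0]; print('pin in tool',R0.T@(P-g))
p=np.array([374.5,-288.1,0]); A=118.3; u=np.array([np.cos(np.radians(A)),np.sin(np.radians(A)),0])
h=p+34*u; R=Rz(-30); t=h-3*R[:,0]; print('h',h)
r.move_l((h-3*Rz(10)[:,0]+[0,0,78]).tolist(),velocity=60)
r.goto(t+[0,0,78],R); r.wait(.4); o=r.get_obs(); print(o['position']-t,o['wrist_force'],o['grip_width'])
hit=r.move_l((t+[0,0,41.5]).tolist(),velocity=15,until_force=6); r.wait(.2); o=r.get_obs(); print(hit,o['position']-t,o['wrist_force'],o['grip_width'],o['time_s'])
```

```text
pin in tool [ 4.3   0.66 -0.64]
h [ 358.38 -258.16    0.  ]
[ 0.03 -0.02 78.01] [ 0.12  0.57 -1.12] 16.56772063406243
False [ 0.    0.   41.53] [-0.14  1.11 -0.05] 16.821853363438773 34.6917
```

Inserted with no resistance. Next I'll press lightly, release, and look.

Run:
```python
from h import *
np.set_printoptions(precision=2,suppress=True)
o=r.get_obs(); g=np.array(o['position'])
print(r.move_l((g-[0,0,1.0]).tolist(),velocity=8,until_force=6),r.get_obs()['position'],r.get_obs()['wrist_force'])
r.open_jaws(); r.wait(.3); print(r.get_obs()['wrist_force'],r.get_obs()['grip_width'])
g=np.array(r.get_obs()['position']); r.move_l((g+[0,0,80]).tolist(),velocity=80)
h=np.array([358.4,-258.2,0]); A=118.3; u=np.array([np.cos(np.radians(A)),np.sin(np.radians(A)),0])
r.goto(h+30*u+[10,5,150],Rz(-30)); r.wait(.3)
c,w=shot('wrist','w5.png'); s,si=shot('side','s5.png'); t,ti=shot('top','t5.png')
a=proj(c,h+[0,0,30])[0].astype(int); b=proj(s,h+[0,0,30])[0].astype(int); print(a,b,r.get_obs()['time_s'])
import pickle; pickle.dump((c,w),open('v5.pkl','wb'))
cv2.imwrite('pics/m5.png',np.hstack([cv2.resize(w[a[1]-50:a[1]+50,a[0]-50:a[0]+50],(400,400),interpolation=3),cv2.resize(ti[190:290,190:290],(400,400),interpolation=3)])[:,:,::-1])
```

```text
True [ 356.92 -260.8    41.43] [-0.02 -0.36  6.22]
[ 0.78 -0.12  0.26] 86.72476007141373
[350 228] [379 136] 38.4167
```

View pics/m5.png

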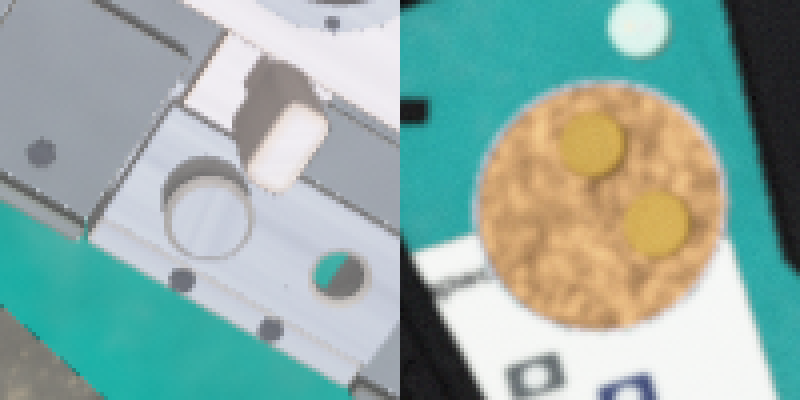

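The pin sits in the fork with its head on the deck, and the park hole is empty. Both weights are still in the tray. Next I'll verify the pin by ray and check monitor clearance around the tray.

Run:
```python
from h import *
import pickle
np.set_printoptions(precision=1,suppress=True)
c,w=pickle.load(open('v5.pkl','rb')); print('pin',plane(c,[(351.6,232.0)],42),r.tip_extent)
t,s=cam('top'),cam('side')
for b in [(262,190),(258,180),(300,240),(350,300),(400,345),(460,398)]: print('corner',b,tri([(t,(240,170)),(s,b)]))
for px in [(240,170),(172,58)]:
    for z in (50,100,150,200,300,400): P=plane(t,[px],z); print(px,z,P[0],proj(s,P)[0])
W=eyes; ti=cv2.imread('pics/t5.png'); hsv=cv2.cvtColor(ti,cv2.COLOR_BGR2HSV)
for q in [(238,226),(254,246),(230,250),(250,262)]: print(q,hsv[q[1]-2:q[1]+3,q[0]-2:q[0]+3].mean((0,1)))
```

```text
pin [[ 359. -257.   42.]] 11.0
corner (262, 190) (array([604.6,   7.1, 274.9]), np.float64(56.08601399934011))
corner (258, 180) (array([603.8,   3.4, 295.1]), np.float64(59.24165348570372))
corner (300, 240) (array([594. ,  33.2, 159. ]), np.float64(22.773784578069446))
corner (350, 300) (array([571.2,  84.4,  32.4]), np.float64(32.7089868844419))
corner (400, 345) (array([541.9, 134.9,  26.6]), np.float64(88.96105549452749))
corner (460, 398) (array([519.8, 179.9, 135.7]), np.float64(145.33858211730677))
(240, 170) 50 [594.6  62.4  50. ] [318.1 282.6]
(240, 170) 100 [584.5  52.7 100. ] [322.1 265.6]
(240, 170) 150 [574.3  42.9 150. ] [326.4 246.8]
(240, 170) 200 [564.2  33.1 200. ] [331.2 226. ]
(240, 170) 300 [543.9  13.6 300. ] [342.6 176.7]
(240, 170) 400 [523.6  -5.9 400. ] [357.3 113.5]
(172, 58) 50 [824.5 210.5  50. ] [202.7 404.1]
(172, 58) 100 [801.7 192.6 100. ] [208.5 382.8]
(172, 58) 150 [778.9 174.7 150. ] [215.  359.6]
(172, 58) 200 [756.1 156.8 200. ] [222.  333.9]
(172, 58) 300 [710.6 121.  300. ] [238.5 274. ]
(172, 58) 400 [665.   85.2 400. ] [259.2 198.3]
(238, 226) [ 21.  148.2 209.7]
(254, 246) [ 21.  147.9 214.7]
(230, 250) [ 16.3 114.1 221.7]
(250, 262) [ 15.9 115.6 205.1]
```

```bash
cat > wt.py <<'E'
from h import *
def brass(im,box=None):
    hsv=cv2.cvtColor(cv2.GaussianBlur(im,(0,0),1.2),cv2.COLOR_RGB2HSV)
    m=cv2.inRange(hsv,(18,130,70),(30,255,255)); m=cv2.morphologyEx(m,cv2.MORPH_OPEN,np.ones((7,7)))
    cs=[k for k in cv2.findContours(m,cv2.RETR_EXTERNAL,cv2.CHAIN_APPROX_NONE)[0] if cv2.contourArea(k)>300]
    return m,cs
E
python3 - <<'E'
from wt import *
import pickle
np.set_printoptions(precision=1,suppress=True)
for c,im in pickle.load(open('v2.pkl','rb')):
    g=cv2.GaussianBlur(cv2.cvtColor(im,cv2.COLOR_RGB2GRAY),(0,0),.8)[95:190]
    k=cv2.HoughCircles(g,cv2.HOUGH_GRADIENT_ALT,1.,40,param1=150,param2=.6,minRadius=17,maxRadius=32)
    k=k[0][np.argsort(k[0][:,0])]; print(k, plane(c,k[:,:2]+[0,95],24))
print(r.get_obs()['position'])
r.goto((440,-60,230),Rz(60)); V=[]
for k,y in enumerate((10,70)):
    r.goto((440,y,135),Rz(105)); r.wait(.4); V.append(shot('wrist',f'tr{k}.png'))
    c,im=V[-1]; m,cs=brass(im)
    for q in cs: e=cv2.fitEllipse(q); print(k,cv2.contourArea(q),e,plane(c,[e[0]],18))
pickle.dump(V,open('v6.pkl','wb')); print(r.get_obs()['time_s'])
E
```

```text
[[ 25.   12.   25.7]
 [216.   46.   26.6]
 [287.   46.   26.4]
 [361.   46.   26.8]] [[ 337.5  -29.5   24. ]
 [ 383.5 -169.7   24. ]
 [ 410.5 -219.9   24. ]
 [ 438.5 -272.2   24. ]]
[[ 99.    9.   28.7]
 [293.   46.   26.8]
 [365.   46.   26.8]
 [438.   44.   25.8]] [[ 337.9  -23.9   24. ]
 [ 383.7 -169.4   24. ]
 [ 411.  -220.5   24. ]
 [ 440.  -271.4   24. ]]
[ 354.1 -227.   149.6]
0 5514.5 ((640.287841796875, 358.1041564941406), (20.548065185546875, 728.170166015625), 89.37039947509766) [[513.1 321.1  18. ]]
0 847.0 ((521.6715698242188, 304.17340087890625), (29.68701934814453, 59.1589469909668), 168.74896240234375) [[489.5 196.4  18. ]]
0 928.0 ((133.97618103027344, 303.1478576660156), (30.643348693847656, 60.664180755615234), 12.44818115234375) [[ 574.8 -127.5   18. ]]
0 1260.5 ((381.6844482421875, 266.4252624511719), (39.28984069824219, 40.92354202270508), 102.60433197021484) [[486.4  68.9  18. ]]
0 1324.5 ((356.61181640625, 215.14187622070312), (40.3931884765625, 41.77065658569336), 77.02462005615234) [[448.1  35.8  18. ]]
1 5514.5 ((638.362060546875, 358.1304626464844), (20.54266357421875, 723.2066650390625), 89.36875915527344) [[513.1 378.6  18. ]]
1 855.0 ((521.3562622070312, 303.8756408691406), (29.9719295501709, 59.5236701965332), 168.0779266357422) [[488.8 255.4  18. ]]
1 929.0 ((133.9782257080078, 303.1231384277344), (30.663551330566406, 60.63701248168945), 12.416258811950684) [[573.9 -67.4  18. ]]
1 1291.5 ((313.42877197265625, 250.86048889160156), (40.306312561035156, 40.8245735168457), 10.45817756652832) [[486.8  69.8  18. ]]
1 1400.0 ((284.90692138671875, 197.44546508789062), (41.630088806152344, 42.847740173339844), 99.36408996582031) [[448.   36.8  18. ]]
41.3583
```

Buttons at home come out at b0 (383.6,-169.6), b1 (410.8,-220.2) and b2 (439.2,-271.8), with a pitch of 58.1. The weights are at (486.6,69.3) and (448.0,36.3). Now I'll check their heights and view a wrist crop.

Run:
```python
from wt import *
import pickle
np.set_printoptions(precision=1,suppress=True)
V=pickle.load(open('v6.pkl','rb'))
print(tri([(V[0][0],(381.7,266.4)),(V[1][0],(313.4,250.9))]),tri([(V[0][0],(356.6,215.1)),(V[1][0],(284.9,197.4))]))
cr=[]
for (c,im),x0,y0 in zip(V,(290,220),(170,155)):
    m,cs=brass(im); b=im.copy(); cv2.drawContours(b,[k for k in cs if 1000<cv2.contourArea(k)<2000],-1,(255,0,0),1); cr.append(cv2.resize(b[y0:y0+140,x0:x0+140],(400,400),interpolation=3))
cv2.imwrite('pics/m6.png',np.hstack(cr)[:,:,::-1])
```

```text
(array([488.4,  70.1,  14. ]), np.float64(0.20571671837706013)) (array([449.4,  36.6,  13.6]), np.float64(0.050880017895984925))
```

View pics/m6.png

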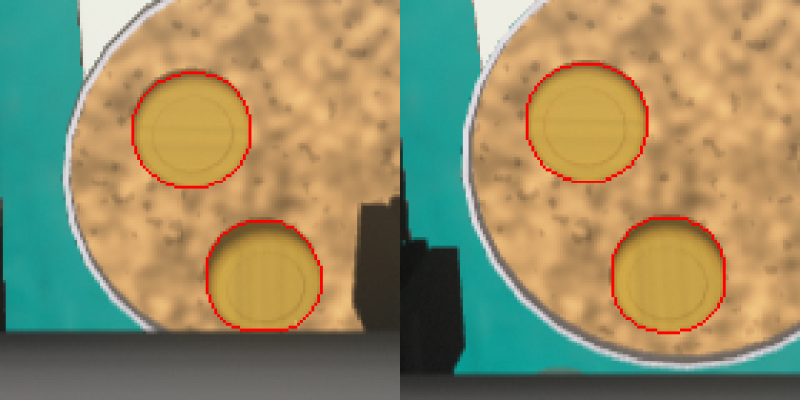

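Both contours fit well. The dark crescents are side walls, so the groove-ring centres mark the top faces: (382.8,269.8)/(313.5,254.8) and (357.2,217)/(284.8,198.9).

Run:
```python
from wt import *
import pickle
np.set_printoptions(precision=1,suppress=True)
V=pickle.load(open('v6.pkl','rb'))
for a,b in (((382.8,269.8),(313.5,254.8)),((357.2,217),(284.8,198.9))): print(tri([(V[0][0],a),(V[1][0],b)]),plane(V[0][0],[a],18),plane(V[1][0],[b],18))
w=np.array([448.6,36.2,0]); R=Rz(105)
r.goto(w+[0,0,80],R); r.wait(.2)
print('hit',r.move_l((w+[0,0,22]).tolist(),velocity=50,until_force=10)); r.wait(.2); o=r.get_obs(); print(o['position'],o['wrist_force'])
r.close_gripper(); r.wait(.2); o=r.get_obs(); print(o['grip_width'],o['grasp_force'],o['position'],o['wrist_force'])
if o['grip_width']>25:
    r.move_l((w+[0,0,120]).tolist(),velocity=80); r.wait(.4); o=r.get_obs(); print(o['grip_width'],o['position'],o['wrist_force'])
    c,im=shot('wrist','g1.png'); m,cs=brass(im)
    for q in cs:
        e=cv2.fitEllipse(q); 
        P=plane(c,[e[0]],o['position'][2]-4)[0]; print(cv2.contourArea(q),e,o['orientation'].T@(P-o['position']))
```

```text
(array([489.5,  70.7,  18.3]), np.float64(0.47696077306458284)) [[489.1  70.8  18. ]] [[490.2  70.8  18. ]]
(array([449.7,  36.9,  16.9]), np.float64(0.14819581554365344)) [[449.5  36.7  18. ]] [[449.2  37.   18. ]]
hit False
[448.8  36.2  22.3] [-0.3  0.4  0.5]
31.794671627176065 29.976912152487785 [448.6  36.2  22. ] [-0.5 -0.2 -0.1]
31.841205790571042 [448.5  36.2 119.8] [ 0.3 -0.2 -1.1]
6290.0 ((501.37335205078125, 357.89691162109375), (20.749841690063477, 728.2281494140625), 89.41582489013672) [-54.   91.2   4. ]
3325.5 ((328.4942932128906, 257.8890380859375), (61.10208511352539, 70.61249542236328), 90.53665924072266) [3.5 0.5 4. ]
```

Run:
```python
import cv2,numpy as np
a=cv2.imread('pics/g1.png')[200:320,250:410]; cv2.imwrite('pics/g1c.png',cv2.resize(a,(800,600),interpolation=3))
```

```text
(no output)
```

View pics/g1c.png

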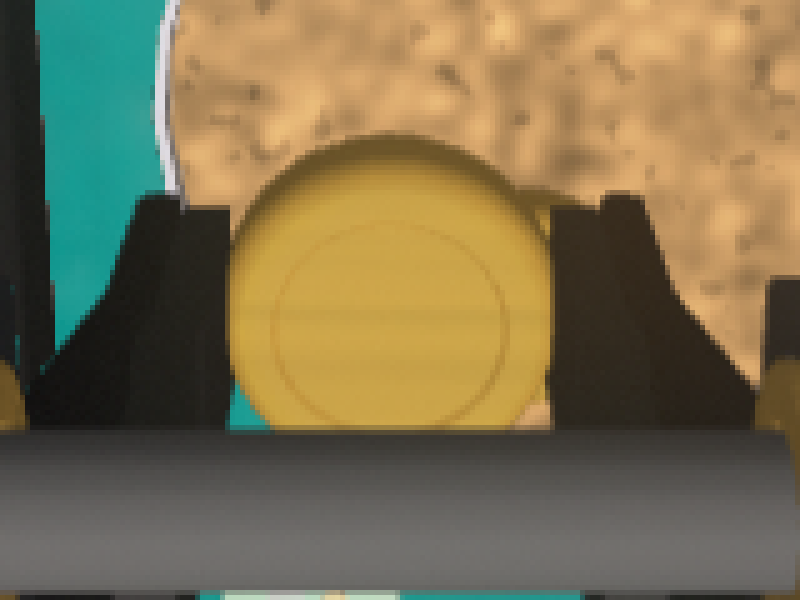

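The disc is held level, with its ring centred at about wrist pixel (328,265.4), near the tool axis. I'll carry it round the microscope on the robot side to button_2.

```bash
cat > place.py <<'E'
from wt import *
def place(b,phi,off,via,zc=47):
    """off: weight offset along tool x; zc: TCP z at expected contact"""
    R=Rz(phi); t=np.array([*b,0.])-off*R[:,0]
    for p,f in via: r.goto(p,Rz(f))
    r.goto(t+[0,0,100],R); r.wait(.3); o=r.get_obs(); print('hover',o['position']-t,o['wrist_force'],o['grip_width'])
    r.move_l((t+[0,0,zc+7]).tolist(),velocity=50); r.wait(.4)
    hit=r.move_l((t+[0,0,zc-1.5]).tolist(),velocity=8,until_force=2.5); o=r.get_obs(); print(hit,o['position']-t,o['wrist_force'],o['grip_width'],o['time_s'])
    return hit
E
python3 - <<'E'
from place import *
np.set_printoptions(precision=2,suppress=True)
c=cam('wrist'); o=r.get_obs(); P=plane(c,[(328,265.4)],o['position'][2]-4.5)[0]; print('in hand',o['orientation'].T@(P-o['position']))
place((438.7,-271.6),20,-.3,[((400,10,200),60),((390,-50,200),-20),((372,-160,170),-30)])
E
```

```text
in hand [-0.76  0.29  4.5 ]
hover [ -0.03   0.44 100.49] [-0.1   0.32 -1.12] 31.641701724531853
True [-0.04  0.01 46.74] [0.57 0.43 4.68] 31.963162214978 52.3167
```

Contact came at 46.7 mm against 47 expected. Now release, rise, and check.

```bash
cat >> place.py <<'E'
def release(b,view,phi,top):
    r.open_jaws(); r.wait(.6); g=np.array(r.get_obs()['position']); print('after',r.get_obs()['wrist_force'])
    r.move_l((g+[0,0,70]).tolist(),velocity=40)
    r.goto(view,Rz(phi)); r.wait(.4); c,im=shot('wrist','pl_%d.png'%b[0]); m,cs=brass(im)
    a=proj(c,[*b,top])[0]
    for q in cs:
        e=cv2.fitEllipse(q)
        if np.hypot(*(np.array(e[0])-a))<40: print('weight px',e,'expected top',a,'xy',plane(c,[e[0]],top-3),plane(c,[e[0]],top))
    return c,im
E
python3 - <<'E'
from place import *
np.set_printoptions(precision=1,suppress=True)
c,im=release((438.7,-271.6),(390,-230,150),-20,42)
k=cv2.imread('pics/pl_438.png'); a=proj(c,[438.7,-271.6,40])[0]; print(a,proj(c,[383.7,-169.5,30])[0])
t,ti=shot('top'); m,cs=brass(ti)
for q in cs:
    if 60<cv2.contourArea(q)<2000 or 1: x,y,w,h=cv2.boundingRect(q); print('top',x+w/2,y+h/2,cv2.contourArea(q),plane(t,[(x+w/2,y+h/2)],16),plane(t,[(x+w/2,y+h/2)],40))
s,si=shot('side','s7.png'); print(r.get_obs()['time_s'])
cv2.imwrite('pics/t7.png',ti[:,:,::-1])
E
```

```text
after [-18.7 -11.9   6.1]
weight px ((403.51611328125, 227.61680603027344), (37.051795959472656, 39.64751052856445), 68.13019561767578) expected top [403.6 230.6] xy [[ 439.6 -270.5   39. ]] [[ 439.3 -269.2   42. ]]
[403.1 229.7] [291.5 129. ]
57.2083
```

The button_2 weight stays put, seen within about 1.5 mm of the axis. The force on opening was the far finger touching the microscope base. Now the second weight: re-measure from above, then grasp.

Run:
```python
from place import *
np.set_printoptions(precision=1,suppress=True)
for p,f in [((372,-160,190),-30),((390,-50,200),-20),((400,10,200),60)]: r.goto(p,Rz(f))
R=Rz(105); r.goto((440,70,135),R); r.wait(.4); c,im=shot('wrist','tr3.png'); m,cs=brass(im)
P=None
for q in cs:
    e=cv2.fitEllipse(q); X=plane(c,[e[0]],18)[0]
    if np.hypot(X[0]-460,X[1]-64.5)<60: print(e,X); P=X
# earlier same view: ellipse gave (486.8,69.8) for true (489.2,70.3)
w=np.array([P[0]+2.4,P[1]+.5,0]); print('w',w)
if np.hypot(w[0]-489.2,w[1]-70.3)<3:
    r.goto(w+[0,0,80],R); r.wait(.2)
    print('hit',r.move_l((w+[0,0,22]).tolist(),velocity=50,until_force=10)); r.wait(.2)
    r.close_gripper(); r.wait(.2); o=r.get_obs(); print(o['grip_width'],o['grasp_force'],o['position'],o['wrist_force'])
    r.move_l((w+[0,0,120]).tolist(),velocity=80); r.wait(.4); o=r.get_obs(); print(o['grip_width'],o['position'],o['wrist_force'],o['time_s'])
    c,im=shot('wrist','g2.png'); m,cs=brass(im)
    for q in cs:
        e=cv2.fitEllipse(q); x,y,ww,hh=cv2.boundingRect(q); print(cv2.contourArea(q),e,(x,y,ww,hh))
```

```text
((313.0660400390625, 250.37014770507812), (40.522823333740234, 40.77608871459961), 46.286842346191406) [486.6  69.8  18. ]
w [489.   70.3   0. ]
hit False
31.7089179568354 29.967573769390583 [489.   70.3  22. ] [ 0.2  0.5 -0.9]
32.08301755575821 [489.   70.3 119.9] [ 0.5 -0.3 -1.6] 65.4167
6320.5 ((488.88818359375, 358.04742431640625), (20.72199058532715, 697.1617431640625), 89.42342376708984) (172, 347, 381, 23)
3361.5 ((327.5984191894531, 256.87347412109375), (62.90699768066406, 68.88372039794922), 88.93190002441406) (294, 225, 68, 61)
```

Run:
```python
from place import *
np.set_printoptions(precision=2,suppress=True)
if place((383.7,-169.5),-30,-.4,[((400,10,200),60),((390,-50,200),-20)]):
    c,im=release((383.7,-169.5),(385,-215,150),-30,44)
    m,cs=brass(im)
    for b in ((438.7,-271.6),(383.7,-169.5)):
        a=proj(c,[*b,42])[0]; 
        for q in cs:
            e=cv2.fitEllipse(q)
            if np.hypot(*(np.array(e[0])-a))<60: print(b,a,e)
    a,b=proj(c,[[438.7,-271.6,40],[383.7,-169.5,40]]); lo=np.minimum(a,b).astype(int)-50; hi=np.maximum(a,b).astype(int)+50; lo=np.maximum(lo,0)
    s,si=shot('side','s8.png'); t,ti=shot('top','t8.png')
    f=lambda x,w,h:cv2.resize(x,(w,h),interpolation=3)
    A=im[lo[1]:hi[1],lo[0]:hi[0]]; print(A.shape); k=400/max(A.shape[:2])
    cv2.imwrite('pics/fin.png',np.hstack([cv2.copyMakeBorder(cv2.resize(A,None,fx=k,fy=k),0,400-round(A.shape[0]*k),0,400-round(A.shape[1]*k),cv2.BORDER_CONSTANT),f(si[85:225,330:470],400,400)])[:,:,::-1])
    print(r.get_obs()['time_s'])
```

```text
hover [  0.53   0.72 100.91] [ 0.73  0.06 -0.96] 31.912665950523813
True [-0.01  0.06 46.7 ] [ 0.26 -0.02  5.17] 32.333245592015075 70.5167
after [ 0.02 -0.15 -0.34]
weight px ((296.5072326660156, 149.29379272460938), (41.721153259277344, 42.514129638671875), 154.89547729492188) expected top [295.47 154.07] xy [[ 385.71 -167.16   41.  ]] [[ 386.17 -166.91   44.  ]]
(438.7, -271.6) [423.93 231.34] ((423.169677734375, 225.90908813476562), (32.1513786315918, 41.52002716064453), 77.1761474609375)
(383.7, -169.5) [295.71 153.64] ((296.5072326660156, 149.29379272460938), (41.721153259277344, 42.514129638671875), 154.89547729492188)
(177, 228, 3)
75.0333
```

View pics/fin.png

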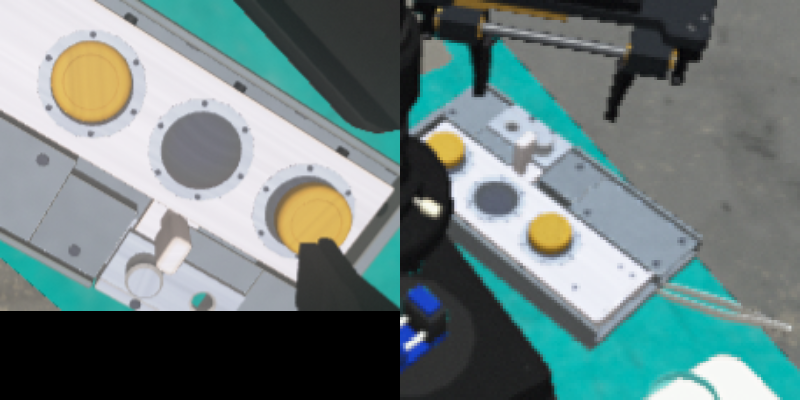

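Both weights sit level on their domes: button_0 at crop (92,82), button_2 at (312,222). The pin is in the fork and the jaws are clear. One numeric check of centring for the parallax, then I'll hand in.

Run:
```python
from h import *
np.set_printoptions(precision=1,suppress=True)
c=cam('wrist')
d=[]
for ring,wt in (((417.7,221.6),(423.5,229.6)),((296.9,150.3),(297.5,149.8))):
    a=plane(c,[ring],24)[0]; b=[plane(c,[wt],z)[0] for z in (41,45)]; d+=[np.hypot(*(k-a)[:2]) for k in b]; print(a,b)
print(d)
if max(d)<5: print(r.close_job())
```

```text
[ 439.3 -270.7   24. ] [array([ 439.4, -271.4,   41. ]), array([ 439.2, -269.4,   45. ])]
[ 383.3 -170.    24. ] [array([ 386.5, -168.4,   41. ]), array([ 387.1, -168.1,   45. ])]
[np.float64(0.6315110398569924), np.float64(1.32059529010738), np.float64(3.512179615593334), np.float64(4.1998055602081426)]
the job is handed in; nothing more can be done
None
```

The job is handed in: the carriage is home, the pin is seated in the fork, and both weights found in the tray rest level on button_2 and button_0. My last centring estimate puts them about 1 mm and 3.5–4 mm off their button axes (limit 6 mm); the station returned no verdict.

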